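# Ready the sweet-shop weighing station: tare, power, print

### The job

Get the weighing station ready, using only the fingertips: first press the long tare bar on the scale fully down and let it come up, then switch the label printer on by pressing the raised back half of its power rocker fully down, and last press the printer's round print key fully down and let it come up. Keep to this order (no tare once the printer is on, no print before it is on), leave the other keys unpressed, and do not pick up or shift the dish or anything else on the counter.

Things in the scene. Friction and masses are not known exactly. Their poses are not given: they have to be found in the camera images.
- scale: White counter scale, fixed, 320 mm deep (x), 260 mm wide (y), left or right of the printer. Origin on the counter, 40 mm behind (+x of) the key row's middle; x points from the keys to the pan, z up. Key row: level black deck 60 mm up, on the robot's side; three grey keys at own x -40 mm, y -78, 0, +78 mm, in any order. Behind it a display strip (70 mm up), then a steel pan (84 mm up).
- tare_top (a point): Middle of the top face of the tare bar: the one long key of the scale, 50 mm long (along the scale's y) by 22 mm. Top face level, 16 mm above the deck (76 mm above the counter) at rest, moves with the key.
- tare (a joint): How far the long tare bar is pressed in (m): 0 = up at rest, 0.006 = fully down. Sprung: starts to give at 1.5 N, about 5 N fully down, comes up by itself when let go.
- zero_top (a point): Middle of the top face of the scale's round key, 24 mm across, same height as the tare bar. Not to be pressed.
- zero (a joint): How far the scale's round key is pressed in (m): 0 = up at rest, 0.006 = fully down. Sprung: starts to give at 1.5 N, about 5 N fully down, comes up by itself when let go.
- unit_top (a point): Middle of the top face of the scale's small square key, 22 mm, same height as the tare bar. Not to be pressed.
- unit (a joint): How far the scale's square key is pressed in (m): 0 = up at rest, 0.006 = fully down. Sprung: starts to give at 1.5 N, about 5 N fully down, comes up by itself when let go.
- printer: Black box-shaped label printer, fixed, 240 mm deep (x), 180 mm wide (y), flat top 120 mm up. Origin on the counter, 10 mm in front of its middle; x points from its front (robot's side, label slot) to its back, z up. On top, near the front: two grey keys at own x -60 mm, y +45 and -45 mm, either way round; behind them, at own x +45 mm, y 0, the power rocker on a low white plinth.
- rocker_pivot (a point): Middle of the printer's power rocker, on its hinge line, which lies in its upper face 136 mm above the counter and runs along the printer's y. Does not move; axes as the printer's. The rocker is a grey V-shaped paddle, 34 mm wide (y), with two flat halves each 36 mm long: one to the printer's front (-x), one to its back (+x).
- rocker_raised (a point): Point on the upper face of the rocker's back half, mid-width, 25 mm from the hinge line, a good place to press; moves with the rocker. Off (start): the back half rises like a ramp to 12 mm above the hinge line, the front half is level. On: the back half is level at the hinge line's height, the front half stands up.
- rocker (a joint): Angle of the printer's power rocker (rad): 0 = off (back half up), 0.34 = fully on (back half pressed down level); starts between 0 and 0.05. Not sprung: it stays where it is left; takes about 2 to 4 N on its back half.
- print_top (a point): Middle of the top face of the print key: the larger, round key on the printer, 30 mm across. Top face level, 16 mm above the printer's top (136 mm above the counter) at rest, moves with the key.
- print (a joint): How far the round print key is pressed in (m): 0 = up at rest, 0.006 = fully down. Sprung: starts to give at 1.5 N, about 5 N fully down, comes up by itself when let go.
- feed_top (a point): Middle of the top face of the printer's smaller, square key, 20 mm, same height as the print key. Not to be pressed.
- feed (a joint): How far the printer's square key is pressed in (m): 0 = up at rest, 0.006 = fully down. Sprung: starts to give at 1.5 N, about 5 N fully down, comes up by itself when let go.
- pan (a point): Middle of the scale's steel pan, on its top face, 175 mm behind the key row, 84 mm above the counter; axes as the scale's. The pan is 185 mm (x) by 250 mm (y).
- dish: Empty steel weighing dish, 120 mm across, 40 mm high, loose on the scale's pan. Origin under its middle. Stays there untouched.
- jar: Bystander: glass jar with a lid, 66 mm across, 100 mm high, standing behind the printer. Origin under its middle.
- roll: Bystander: roll of label paper, 64 mm across, 45 mm high, standing on end behind the printer. Origin under its middle.
- tester: Bystander: small green bottle, 36 mm across, 85 mm high, between the scale and the printer. Origin under its middle.
- tin: Bystander: round copper-coloured tin, 60 mm across, 40 mm high, between the fronts of the scale and the printer. Origin under its middle.
- scoop: Bystander: long-handled spoon lying across on the counter near the robot, to its left, under 30 mm high. Origin about at its middle.
- carton: Bystander: small carton, 70 by 50 by 50 mm, on the counter near the robot, to its right. Origin under its middle.

How it is judged:
By the outcome, as a careful person would: the job done as asked, in the order asked, and still so for the second after the job is handed in, with the robot touching nothing.
It also fails if it takes over 51 s, if anything falls off the work surface, if the arm or the gripper's body presses on something with over 40 N, if the wrist force passes 120 N, or if a joint passes its speed limit or range.

### The arm

A 6-joint arm with a two-finger parallel gripper is mounted at the origin on the work surface. World frame = base frame: x ahead of the robot, y to its left, z up, the work surface at z = 0. Lengths are in m, angles in rad, forces in N, time in s.
With the tool pointing down it reaches from about 0.35 to 0.975 m from the base axis. Payload 4.9 kg.
Tool frame: the origin (TCP) lies at the very end of the fingers, on their centre line; the grasp point (between the pads) lies 19 mm behind it; x points along the fingers, y is the direction in which the jaws open and shut, and the axes are right-handed (so a half turn about x gives the same grasp; the last joint's range is limited). The gripper opens to 85 mm and grips with 20 to 120 N. Pads are 22 mm wide; open, the fingers measure 114 mm over their backs; the gripper's body (76 mm by 85 mm) begins 54 mm behind the grasp point. The pads swing forward as they close: fully open they stand 13 mm farther back than shut.
Start: joints at [-1.253, 0.053, 1.613, -0, 1.476, -0.119], TCP at [0.264, -0.566, 0.231] pointing down, gripper open.
Joint ranges: [-3.01, 3.01], [-1.01, 2.22], [0.06, 2.58], [-1.02, 4.17], [0.09, 2.62], [-3.14, 3.14]. Speed limits (rad/s): [2.57, 2.57, 3.14, 3.14, 3.14, 3.14].

### API

Orientations are given as a unit quaternion [w, x, y, z].
In Python, from plant import manip gives the robot as it stands.
- The arm moves only by the tool play_rows, never from a script. Its argument "plan" is a list of rows, each a list of 5 numbers: the shift along the tool's x, y, z in mm, then the turn about the tool's x in rad, then the closure, from -1 (fully open) to 1 (shut). A call has 1 to 8 rows; each row is the pose to reach, as a shift and turn from the pose commanded when the call began, along the tool's axes at that moment; what a row does not reach only later rows make up. A row lasts 1/8 s, in which the tool goes at most 62.5 mm and 10.7 degrees, less where a joint would pass 70% of its speed; a pose out of reach is approached as far as the arm can. A call with a gripper value outside its range is refused whole. The fingers move at their own pace and stop on an object; the grip force is fixed at half the most. Time passes only in rows, so rows that repeat a pose let the fingers close. It gives the time, the measured TCP pose, the force and the opening at its end, in the units of the state.
- manip.state(): the state, without advancing time (a new reading comes with each control period).
- manip.grab_frame(name): name is "scene" or "top"; returns a dict with "img" (480x640x3 uint8, red, green, blue), "range_z" (480x640 float32, m along the optical axis (not along the pixel's ray), 0 where there is no reading), "fx", "fy", "cx", "cy" (pixels), "origin" and "rotation" of the camera in the world. Camera axes: x right, y up, looking along -z (the intrinsics and any distortion apply to the point x, -y, -z); pixel columns grow to the right and rows downward; lengths in m; the calibration is good to about 2 mm. A picture is of the moment at which its call begins.
- manip.job_done(): hands the job in, once; it reports no verdict.
The state is a dict: "time": time; "joint_pos": joint angles; "joint_vel": joint speeds; "joint_efforts": joint torques, N m; "tool_pos": TCP position; "tool_rot": TCP orientation; "contact_force": force on the tool from outside, world axes, zero at the start; "ft_torque": the same for the moment, N m; "gripper_width": opening from 0.0 (shut) to 1.0 (fully open).
Only numpy, scipy, OpenCV 4.12 (cv2) and the standard library are available. Lean on these libraries where they do the work, as an engineer would, in place of code of your own. Each camera call takes 0.05 s, during which the arm holds its last target. There are 200 camera calls.

## Working session

There is one attempt and no reset: what is moved stays moved. The work goes in short steps, Python scripts to look and compute and a tool call to move; the robot and the scene stay as the last step left them, time stands still between calls to the robot, and variables do not carry over. Pictures are saved under pics/ and viewed, about 8 in all and at most 12, crops included, and the job is handed in when it is done.

Besides the shell and the picture viewer there is one more tool, called after "Call:" as name(argument=value, ...) on one line, values as JSON. play_rows: Moves the arm, as the interface text tells. Its arguments: {"type":"object","properties":{"plan":{"type":"array"}},"required":["plan"]}

```bash
mkdir -p pics; cat > h.py <<'E'
import numpy as np, cv2
from plant import manip
def grab(n):
    f=manip.grab_frame(n); np.savez(''+n+'.npz',**f); cv2.imwrite(f'pics/{n}_{manip.state()["time"]:.2f}.png',f['img'][:,:,::-1]); return f
def ray(f,u,v,z):
    d=np.array([(u-f['cx'])/f['fx'],-(v-f['cy'])/f['fy'],-1.0]); d=f['rotation']@d
    return f['origin']+d*(z-f['origin'][2])/d[2]
def cloud(f):
    v,u=np.mgrid[:480,:640]; Z=f['range_z']
    p=np.stack([(u-f['cx'])/f['fx']*Z,-(v-f['cy'])/f['fy']*Z,-Z],-1)
    return p@np.array(f['rotation']).T+f['origin']
E
python3 - <<'E'
from h import *
for n in('top','scene'):
    f=grab(n); print(n,{k:v for k,v in f.items() if k not in('img','range_z')})
print(manip.state())
E
ls pics
```

```text
top {'fx': 438.4384787617403, 'fy': 438.4384787617403, 'cx': 312.67159686756025, 'cy': 239.1768417120861, 'origin': array([0.39190511, 0.0045543 , 0.91389851]), 'rotation': array([ 0.70541228,  0.05945613, -0.06309452, -0.70347535])}
scene {'fx': 598.0617916154414, 'fy': 598.0617916154414, 'cx': 315.7635235885791, 'cy': 243.66075004625358, 'origin': array([ 1.29515273, -0.69414982,  1.06098247]), 'rotation': array([0.83462177, 0.37232204, 0.16056798, 0.37282802])}
{'time': 0.1, 'joint_pos': array([-1.25297905e+00,  5.32943115e-02,  1.61415848e+00,  3.81495396e-06,
        1.47599753e+00, -1.18978298e-01]), 'joint_vel': array([-1.06977667e-03, -1.79378935e-03, -3.20238313e-03, -1.11919368e-05,
        1.03272470e-03,  2.70127801e-04]), 'joint_efforts': array([ 1.42716493e-03, -3.94906998e+01, -3.71363032e+01, -5.91450907e-05,
        3.91257025e-03, -1.30200925e-05]), 'tool_pos': array([ 0.26423512, -0.56577458,  0.23018274]), 'tool_rot': array([-0.15255195, -0.69024593, -0.1538593 ,  0.69037364]), 'contact_force': array([-0.69774577,  0.80303037, -0.74580546]), 'ft_torque': array([-0.03252119,  0.00460618, -0.01851743]), 'gripper_width': 0.9984881612908297}
scene_0.10.png
top_0.05.png
```

Rotation is a quaternion; I'll convert it.

```bash
python3 - <<'E'
s=open('h.py').read()
s=s.replace("f=manip.grab_frame(n);","f=dict(manip.grab_frame(n)); q=f['rotation']; f['rotation']=R.from_quat(np.r_[q[1:],q[0]]).as_matrix();").replace("import numpy as np, cv2","import numpy as np, cv2\nfrom scipy.spatial.transform import Rotation as R")
open('h.py','w').write(s)
E
python3 - <<'E'
from h import *
for n in('top','scene'):
    f=grab(n); P=cloud(f); print(f['rotation'].round(3))
    # height profile sanity
    z=P[...,2][f['range_z']>0]; print(np.histogram(z,bins=np.arange(-.02,.2,.01)))
E
ls pics
```

```text
[[ 0.002  0.985 -0.173]
 [-1.     0.003  0.005]
 [ 0.005  0.173  0.985]]
(array([    0, 90328, 82121,  3735,  3248,  4207,  5353, 12309,  6281,
        4129, 13292, 19842, 12704,  7484,  5793,  1984,   836,   221,
         367,   516,   418]), array([-0.02, -0.01,  0.  ,  0.01,  0.02,  0.03,  0.04,  0.05,  0.06,
        0.07,  0.08,  0.09,  0.1 ,  0.11,  0.12,  0.13,  0.14,  0.15,
        0.16,  0.17,  0.18,  0.19]))
[[ 0.67  -0.503  0.546]
 [ 0.742  0.445 -0.502]
 [ 0.01   0.741  0.671]]
(array([ 1531, 55706, 46200,  4167,  3967,  4411,  5266,  7624,  3844,
        3799,  8455, 21431, 15408,  7394,  5456,  2502,  1559,  2664,
        1964,  3265,  4587]), array([-0.02, -0.01,  0.  ,  0.01,  0.02,  0.03,  0.04,  0.05,  0.06,
        0.07,  0.08,  0.09,  0.1 ,  0.11,  0.12,  0.13,  0.14,  0.15,
        0.16,  0.17,  0.18,  0.19]))
scene_0.10.png
scene_0.20.png
top_0.05.png
top_0.15.png
```

View pics/top_0.05.png

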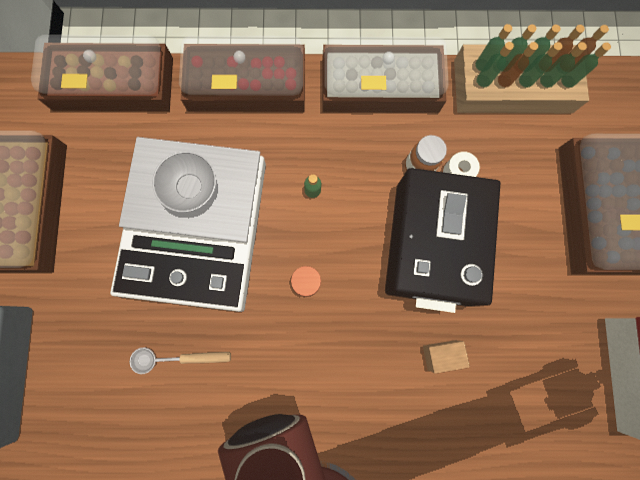

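View pics/scene_0.10.png

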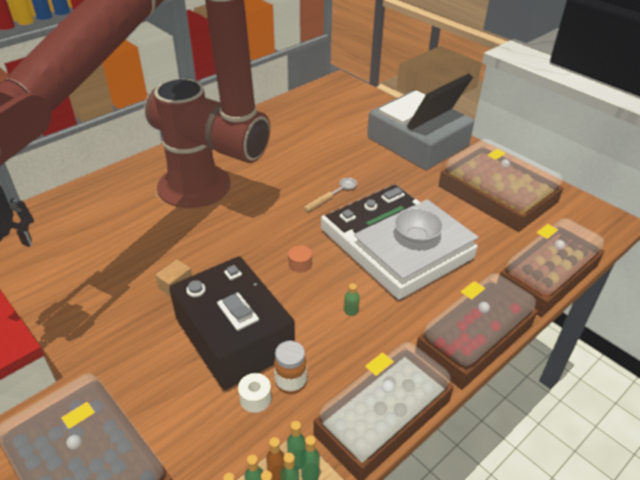

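The top view shows the scale's tare bar at about (138,272), the round key at (178,277) and the square key at (217,282). On the printer, the rocker is at (453,212), the square feed key at (422,267) and the round print key at (472,274). The scene view agrees with this.

```bash
python3 - <<'E'
from h import *
f=dict(np.load('top.npz')); P=cloud(f); g=cv2.cvtColor(f['img'],cv2.COLOR_RGB2GRAY); hsv=cv2.cvtColor(f['img'],cv2.COLOR_RGB2HSV)
G={}
for n,(u,v),h in [('tare',(138,272),.076),('zero',(178,277),.076),('unit',(217,282),.076),('feed',(422,267),.136),('print',(472,274),.136),('rock',(453,212),.14)]:
    w=(24,30) if n=='rock' else (18,16)
    sub=g[v-w[1]:v+w[1],u-w[0]:u+w[0]]
    # key top: mid grey level around centre value
    c=np.median(g[v-3:v+4,u-3:u+4])
    m=(np.abs(sub.astype(int)-c)<22).astype(np.uint8)
    k,l,st,ce=cv2.connectedComponentsWithStats(m,connectivity=4)
    i=l[w[1],w[0]]; cu,cv_=ce[i]+np.array([u-w[0],v-w[1]])
    p=ray(f,cu,cv_,h); G[n]=p
    cnt=max(cv2.findContours((l==i).astype(np.uint8),0,1)[0],key=cv2.contourArea)
    r=cv2.minAreaRect(cnt); s=(f['origin'][2]-h)/f['fx']*1000
    print(n,'lvl',c,'px',round(cu,1),round(cv_,1),'xyz',p.round(4),'size mm',np.round((np.array(r[1])+1)*s,1),'depth z',np.median(P[int(cv_)-2:int(cv_)+3,int(cu)-2:int(cu)+3,2]).round(4))
d=lambda a,b:np.linalg.norm(G[a]-G[b])*1000
print(d('tare','zero'),d('zero','unit'),d('feed','print'))
for a,b in(('unit','tare'),('print','feed')):
    e=(G[b]-G[a])[:2]; print(a,b,'yaw',np.degrees(np.arctan2(-e[0],e[1])))
m=(G['feed']+G['print'])/2; e=(G['feed']-G['print'])[:2]; e/=np.linalg.norm(e); x=np.array([e[1],-e[0]]); print('pivot pred',m[:2]+.105*x,'raised pred',m[:2]+.129*x)
a=f['img'][240:305,105:255]; b=f['img'][180:300,385:505]
a=cv2.resize(a,None,fx=5,fy=5,interpolation=0);b=cv2.resize(b,(600,600),interpolation=0)[:, :]
cv2.imwrite('pics/crop.png',np.hstack([cv2.resize(a,(400,173)),]) [:,:,::-1]); 
can=np.zeros((600,800,3),np.uint8); can[:173,:400]=cv2.resize(a,(400,173)); can[:400,400:]=cv2.resize(b,(400,400)); can[200:400,:400]=cv2.resize(f['img'][180:250,385:525],(400,200),interpolation=0); cv2.imwrite('pics/crop.png',can[:400,:,::-1])
# other heights
for n,(u,v) in dict(pr_top=(410,200),deck=(158,290),plinth=(443,232)).items(): print(n,P[v-2:v+3,u-2:u+3].reshape(-1,3).mean(0).round(4))
E
```

```text
tare lvl 139.0 px 135.4 272.1 xyz [0.4739 0.339  0.076 ] size mm [49.6 23.7] depth z 0.0764
zero lvl 146.0 px 175.6 277.0 xyz [0.4646 0.2617 0.076 ] size mm [22.2 23.5] depth z 0.0764
unit lvl 150.0 px 215.7 281.8 xyz [0.4557 0.1849 0.076 ] size mm [24.1 23.5] depth z 0.0759
feed lvl 154.0 px 423.5 266.5 xyz [ 0.4795 -0.1971  0.136 ] size mm [23.1 19.4] depth z 0.1362
print lvl 149.0 px 473.8 273.9 xyz [ 0.4664 -0.2863  0.136 ] size mm [28.4 28.4] depth z 0.1358
rock lvl 138.0 px 453.8 213.1 xyz [ 0.5764 -0.2553  0.14  ] size mm [34.6 71.6] depth z 0.1361
77.82585639945292 77.30328047980709 90.10983179982158
unit tare yaw -6.733781742998323
print feed yaw -8.333398894897142
pivot pred [ 0.57682823 -0.25691836] raised pred [ 0.60057482 -0.26039675]
pr_top [ 0.606  -0.1812  0.1201]
deck [0.4408 0.2993 0.06  ]
plinth [ 0.5433 -0.2369  0.1302]
```

View pics/crop.png

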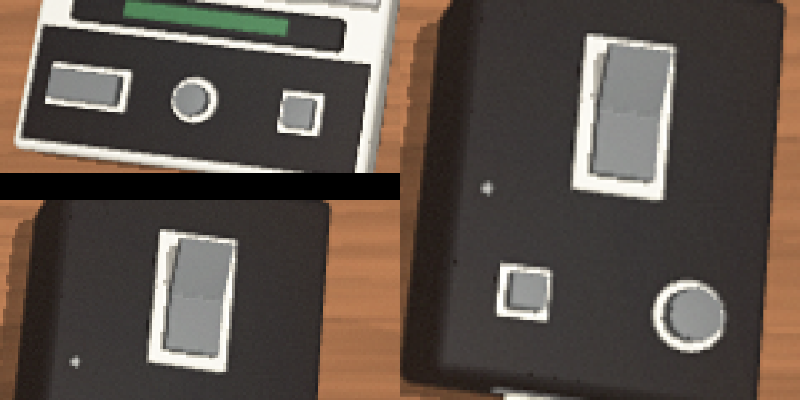

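```bash
cat >> h.py <<'E'
def go(x,y,z,yaw=None):
    s=manip.state(); q=s['tool_rot']; M=R.from_quat(np.r_[q[1:],q[0]]).as_matrix()
    d=M.T@(np.array([x,y,z])-s['tool_pos'])*1000
    t=np.degrees(np.arctan2(-M[0,1],M[1,1]))  # angle of tool y axis from world y
    out=None
    if yaw is not None:
        a=(t-yaw+90)%180-90; out=round(np.radians(a),3)  # tool x down: + turn lowers world yaw
    print('t',s['time'],'pos',s['tool_pos'].round(4),'F',s['contact_force'].round(2),'w',round(s['gripper_width'],3),'yawY',round(t,1),'shift',d.round(1),'turn',out,'j6',s['joint_pos'][5].round(2))
E
python3 - <<'E'
from h import *
q=manip.state()['tool_rot'];print(R.from_quat(np.r_[q[1:],q[0]]).as_matrix().round(3))
go(.42,-.2,.23,-7.5); go(.474,.339,.23,-7)
E
```

```text
[[-0.     0.423 -0.906]
 [ 0.001 -0.906 -0.423]
 [-1.    -0.001 -0.   ]]
t 0.2 pos [ 0.2643 -0.5659  0.2305] F [ 0.1  -0.22 -0.46] w 0.996 yawY -155.0 shift [   0.9 -265.7 -295.9] turn 0.568 j6 -0.12
t 0.2 pos [ 0.2643 -0.5659  0.2305] F [ 0.1  -0.22 -0.46] w 0.996 yawY -155.0 shift [   1.5 -731.2 -572.9] turn 0.559 j6 -0.12
```

Call:
play_rows(plan=[[-5,-33,-37,0.07,1],[-10,-66,-74,0.14,1],[-10,-100,-111,0.21,1],[-10,-133,-148,0.28,1],[-10,-166,-185,0.35,1],[-10,-200,-222,0.42,1],[-10,-233,-259,0.5,1],[-10,-266,-296,0.56,1]])

```text
time: 1.2
tool_pos: [0.4204, -0.1985, 0.2412]
tool_rot: [-0.044, 0.706, -0.044, -0.706]
contact_force: [1.1, 0.1, 0.0]
gripper_width: -0.002
```

```bash
python3 - <<'E'
from h import *
go(.474,.339,.23,-7)
E
```

```text
t 1.2 pos [ 0.4204 -0.1985  0.2412] F [1.09 0.13 0.01] w -0.002 yawY 172.8 shift [  11.2 -540.    14.1] turn -0.003 j6 1.09
```

Call:
play_rows(plan=[[0,-60,2,0,1],[0,-120,4,0,1],[0,-180,6,0,1],[0,-240,8,0,1],[0,-300,10,0,1],[0,-360,11,0,1],[0,-420,12,0,1],[0,-480,13,0,1]])

```text
time: 2.2
tool_pos: [0.4659, 0.28, 0.2413]
tool_rot: [-0.043, 0.706, -0.043, -0.706]
contact_force: [0.7, -0.7, 0.8]
gripper_width: 0.002
```

Call:
play_rows(plan=[[0,-40,1,0,1],[0,-60,1,0,1],[30,-60,1,0,1],[60,-60,1,0,1],[90,-60,1,0,1],[110,-60,1,0,1],[125,-60,1,0,1],[125,-60,1,0,1]])

```text
time: 3.2
tool_pos: [0.4721, 0.337, 0.1153]
tool_rot: [0.043, -0.705, 0.044, 0.706]
contact_force: [0.4, 0.4, 0.3]
gripper_width: 0.003
```

```bash
python3 - <<'E'
from h import *
go(.474,.339,.076,-7)
f=grab('top'); g=grab('scene')
a=f['img'][220:310,90:260]; b=g['img'][150:290,300:500]
cv2.imwrite('pics/c2.png',np.hstack([cv2.resize(a,(400,212),interpolation=0),cv2.resize(b,(400,212))])[:,:,::-1])
E
```

```text
t 3.2 pos [0.4721 0.337  0.1153] F [0.38 0.38 0.27] w 0.003 yawY 172.9 shift [39.3 -2.2 -1.7] turn -0.001 j6 2.19
```

View pics/c2.png

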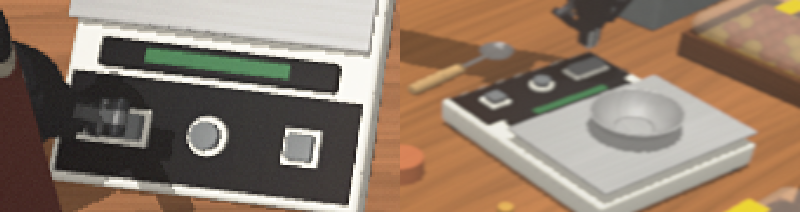

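The crop shows the shut fingertips directly over the tare bar, clear of the other keys. I'll press it in stages and watch the force.

Call:
play_rows(plan=[[20,-2,-2,0,1],[36,-2,-2,0,1],[40,-2,-2,0,1],[43,-2,-2,0,1],[44,-2,-2,0,1],[44,-2,-2,0,1]])

```text
time: 4.05
tool_pos: [0.475, 0.3395, 0.0729]
tool_rot: [-0.044, 0.706, -0.043, -0.706]
contact_force: [-1.5, -0.5, 3.3]
gripper_width: -0.001
```

Call:
play_rows(plan=[[2,0,0,0,1],[4,0,0,0,1],[5,0,0,0,1],[5,0,0,0,1]])

```text
time: 4.55
tool_pos: [0.4753, 0.3396, 0.0699]
tool_rot: [-0.044, 0.706, -0.043, -0.706]
contact_force: [-6.6, -3.7, 15.1]
gripper_width: -0.003
```

The force is 15 N at z = 0.070, so the bar is on its stop. Now I'll lift and cross over to the printer.

Call:
play_rows(plan=[[-10,0,0,0,1],[-40,0,0,0,1],[-80,0,0,0,1],[-125,0,0,0,1],[-170,0,0,0,1],[-175,0,0,0,1]])

```text
time: 5.3
tool_pos: [0.4768, 0.3404, 0.2469]
tool_rot: [-0.045, 0.708, -0.042, -0.703]
contact_force: [0.3, -0.2, -0.1]
gripper_width: 0.001
```

```bash
python3 - <<'E'
from h import *
go(.50,.1,.24,-8.3); go(.6006,-.2604,.24,-8.3)
f=grab('top'); P=cloud(f); print('tare z',np.median(P[270:275,130:140,2]),'others',np.median(P[275:279,174:178,2]),np.median(P[280:284,214:218,2]))
E
```

```text
t 5.3 pos [0.4768 0.3404 0.2469] F [ 0.34 -0.24 -0.07] w 0.001 yawY 172.9 shift [  6.1 235.8 -52.5] turn 0.022 j6 2.19
t 5.3 pos [0.4768 0.3404 0.2469] F [ 0.34 -0.24 -0.07] w 0.001 yawY 172.9 shift [   5.4  581.1 -196.7] turn 0.022 j6 2.19
tare z 0.07630857313257355 others 0.07630854520348451 0.07638870118188723
```

Call:
play_rows(plan=[[0,57,-19,0,1],[0,114,-38,0,1],[0,171,-57,0.01,1],[0,228,-76,0.02,1],[0,285,-95,0.02,1],[0,342,-114,0.02,1],[0,399,-133,0.02,1],[0,456,-152,0.02,1]])

```text
time: 6.35
tool_pos: [0.5689, -0.1336, 0.2396]
tool_rot: [0.051, -0.704, 0.05, 0.706]
contact_force: [1.8, -0.2, -0.4]
gripper_width: -0.002
```

```bash
python3 - <<'E'
from h import *
go(.6006,-.2604,.18,-8.3)
E
```

```text
t 6.35 pos [ 0.5689 -0.1336  0.2396] F [ 1.77 -0.17 -0.41] w -0.002 yawY 171.8 shift [ 59.4 121.  -49.7] turn 0.001 j6 1.36
```

Call:
play_rows(plan=[[0,55,-22,0,1],[0,110,-44,0,1],[10,121,-48,0,1],[30,121,-48,0,1],[55,121,-48,0,1],[55,121,-48,0,1]])

```text
time: 7.1
tool_pos: [0.5975, -0.2554, 0.1822]
tool_rot: [0.051, -0.703, 0.049, 0.708]
contact_force: [0.1, 1.2, -0.2]
gripper_width: 0.001
```

```bash
python3 - <<'E'
from h import *
go(.6006,-.2604,.1445,-8.3)
f=grab('top'); g=grab('scene')
a=f['img'][170:300,380:510]; b=g['img'][220:380,150:350]
cv2.imwrite('pics/c3.png',np.hstack([cv2.resize(a,(400,400),interpolation=0),cv2.resize(b,(400,400))])[:,:,::-1])
E
```

```text
t 7.1 pos [ 0.5975 -0.2554  0.1822] F [ 0.09  1.19 -0.22] w 0.001 yawY 171.9 shift [37.7  4.6 -4. ] turn 0.004 j6 1.19
```

View pics/c3.png

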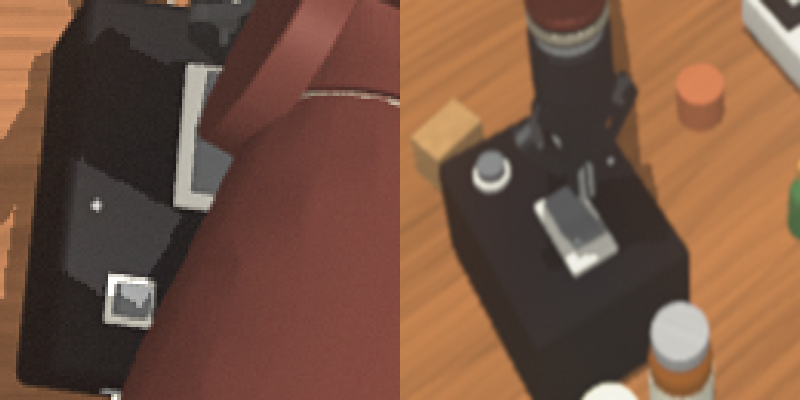

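The scene crop shows the tip above the rocker and about 35 mm up, with the keys, jar and roll clear. Next I'll press the back half.

Call:
play_rows(plan=[[0,5,-4,0,1],[20,5,-4,0,1],[32,5,-4,0,1],[36,5,-4,0,1],[39,5,-4,0,1],[42,5,-4,0,1],[43,5,-4,0,1],[43,5,-4,0,1]])

```text
time: 8.2
tool_pos: [0.6036, -0.2642, 0.145]
tool_rot: [-0.05, 0.706, -0.051, -0.705]
contact_force: [0.2, 0.1, 1.7]
gripper_width: -0.004
```

```bash
python3 - <<'E'
from h import *
go(.6006,-.2604,.136,-8.3)
E
```

```text
t 8.2 pos [ 0.6036 -0.2642  0.145 ] F [0.17 0.11 1.67] w -0.004 yawY 171.8 shift [ 9.  -3.3  3.5] turn 0.002 j6 1.19
```

Call:
play_rows(plan=[[0,-3,3,0,1],[3,-3,3,0,1],[6,-3,3,0,1],[8,-3,3,0,1],[10,-3,3,0,1],[10,-3,3,0,1]])

```text
time: 8.95
tool_pos: [0.6009, -0.2608, 0.136]
tool_rot: [-0.05, 0.706, -0.051, -0.705]
contact_force: [-1.1, 2.5, 8.3]
gripper_width: -0.001
```

```bash
python3 - <<'E'
from h import *
go(.6006,-.2604,.136,-8.3)
E
```

```text
t 8.95 pos [ 0.6009 -0.2608  0.136 ] F [-1.15  2.46  8.26] w -0.001 yawY 171.8 shift [ 0.  -0.3  0.4] turn 0.002 j6 1.19
```

Call:
play_rows(plan=[[1,0,0,0,1],[2,0,0,0,1],[2,0,0,0,1]])

```text
time: 9.32
tool_pos: [0.601, -0.2608, 0.136]
tool_rot: [-0.05, 0.706, -0.051, -0.705]
contact_force: [-5.7, 3.7, 15.1]
gripper_width: -0.004
```

Call:
play_rows(plan=[[-10,0,0,0,1],[-40,0,0,0,1],[-70,0,0,0,1],[-70,50,40,0,1],[-70,50,90,0,1],[-70,50,134,0,1],[-70,50,134,0,1]])

```text
time: 10.2
tool_pos: [0.4579, -0.2903, 0.2006]
tool_rot: [0.052, -0.704, 0.051, 0.706]
contact_force: [1.0, -0.6, 0.3]
gripper_width: -0.003
```

```bash
python3 - <<'E'
from h import *
go(.4664,-.2863,.16,-8.3)
f=grab('top'); g=grab('scene'); P=cloud(g)
b=g['img'][220:380,150:350]
cv2.imwrite('pics/c4.png',np.hstack([cv2.resize(f['img'][160:310,360:510],(400,400),interpolation=0),cv2.resize(b,(400,400))])[:,:,::-1])
# rocker surface heights from scene depth along printer x
for s in (-.03,-.02,-.01,0,.01,.02,.03):
    c=np.array([.5768,-.2569])+s*np.array([.9895,-.145])
    m=(np.hypot(P[...,0]-c[0],P[...,1]-c[1])<.005)&(g['range_z']>0)&(P[...,2]<.17)
    print(s,m.sum(),np.median(P[...,2][m]).round(4) if m.any() else None)
E
```

```text
t 10.2 pos [ 0.4579 -0.2903  0.2006] F [ 0.99 -0.62  0.27] w -0.003 yawY 171.7 shift [40.6 -5.2 -8. ] turn -0.0 j6 1.01
-0.03 15 0.1467
-0.02 14 0.1426
-0.01 17 0.1395
0 16 0.1363
0.01 11 0.1347
0.02 12 0.136
0.03 16 0.1358
```

View pics/c4.png

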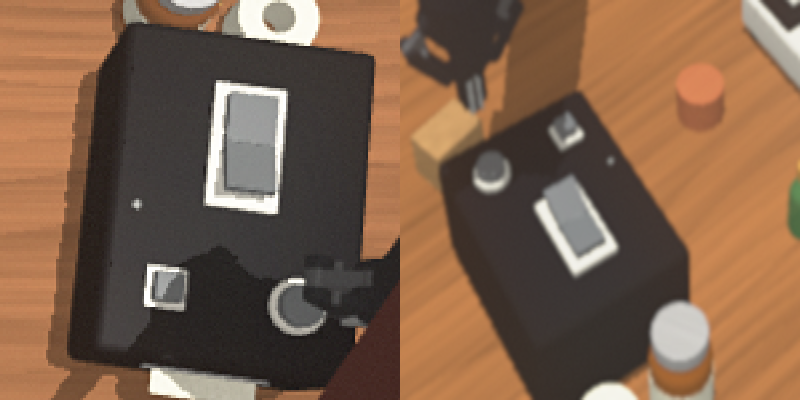

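The rocker is on: its back half is level at 0.136 m and its front half has risen to about 0.147 m. Next is the print key.

Call:
play_rows(plan=[[0,-3,-4,0,1],[30,-5,-7,0,1],[50,-5,-7,0,1],[50,-5,-7,0,1],[50,-5,-7,0,1]])

```text
time: 10.92
tool_pos: [0.4689, -0.2873, 0.1529]
tool_rot: [-0.05, 0.705, -0.051, -0.705]
contact_force: [0.1, 0.1, 0.0]
gripper_width: -0.001
```

```bash
python3 - <<'E'
from h import *
go(.4664,-.2863,.136,-8.3)
E
```

```text
t 10.925 pos [ 0.4689 -0.2873  0.1529] F [0.13 0.11 0.02] w -0.001 yawY 171.8 shift [16.9 -0.6  2.6] turn 0.002 j6 1.03
```

Call:
play_rows(plan=[[8,-1,2,0,1],[14,-1,2,0,1],[18,-1,2,0,1],[21,-1,2,0,1],[23,-1,2,0,1],[25,-1,2,0,1],[25,-1,2,0,1]])

```text
time: 11.8
tool_pos: [0.4666, -0.2859, 0.1299]
tool_rot: [0.051, -0.705, 0.05, 0.706]
contact_force: [-7.2, 5.3, 13.6]
gripper_width: 0.002
```

The force is 13.6 N at z = 0.130, so the print key is on its stop. I'll lift off, then check the scene.

Call:
play_rows(plan=[[-10,0,0,0,1],[-40,0,0,0,1],[-80,0,0,0,1],[-110,30,30,0,1],[-110,80,60,0,1],[-110,130,60,0,1],[-110,160,60,0,1],[-110,160,60,0,1]])

```text
time: 12.8
tool_pos: [0.3837, -0.4373, 0.2367]
tool_rot: [0.052, -0.705, 0.052, 0.705]
contact_force: [0.4, 0.4, 0.1]
gripper_width: -0.005
```

```bash
python3 - <<'E'
from h import *
go(.4664,-.2863,.136)
f=grab('top'); g=grab('scene'); P=cloud(f)
for n,u,v in [('tare',135,272),('zero',175,277),('unit',216,282),('feed',423,266),('print',474,274),('rockback',455,200)]: print(n,np.median(P[v-2:v+3,u-2:u+3,2]).round(4))
E
ls -t pics|head -2; cp $(ls -t pics/top*|head -1) pics/end.png
```

```text
t 12.8 pos [ 0.3837 -0.4373  0.2367] F [0.44 0.35 0.08] w -0.005 yawY 171.6 shift [ 100.7 -161.4  -59.9] turn None j6 0.74
tare 0.0755
zero 0.0764
unit 0.0761
feed 0.1361
print 0.1358
rockback 0.1361
scene_12.90.png
top_12.85.png
```

View pics/end.png

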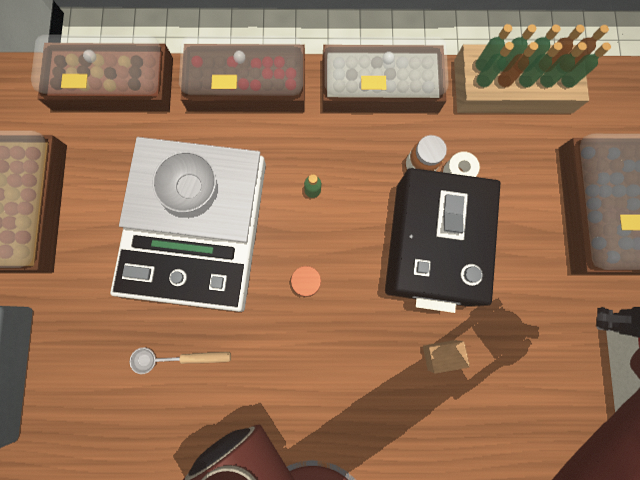

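The end picture shows all keys up, the rocker switched over at (453,212), and the dish at (185,185) and every bystander where they started. The arm is clear at the lower right.

```bash
python3 -c "
from plant import manip
print(manip.job_done())"
```

```text
the job is handed in; nothing more can be done
None
```

I carried out all three presses in the order you asked and handed the job in at about 13 s of the 51 s allowed; no verdict is reported.

| Step | Tip height at the end of the press | Force | Check afterwards |
|---|---|---|---|
| Tare bar | 0.070 m (stop) | about 15 N | came back up, 0.076 m |
| Rocker, back half | 0.136 m (level) | about 15 N | stayed on: back half level, front half raised |
| Print key | 0.130 m (stop) | about 14 N | came back up, 0.136 m |

- **Rest of the scene:** in the last picture the zero, unit and feed keys were at rest height. The dish and all bystanders looked unmoved, and the arm was clear of everything.
- **Disagreements:** no check failed or disagreed. On the first approach to the rocker the tip landed about 5 mm off the intended point, touching it with under 2 N, and I corrected that before pressing. The tare bar's last depth reading was 0.0755 m against 0.076 m, which is within the camera's accuracy.

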